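Load a row of battery cells from the transfer tray into the test fixture in the same order

ROBOT

A 7-joint arm with a two-finger parallel gripper is mounted at the origin on the work surface. World frame = base frame: x ahead of the robot, y to its left, z up, the work surface at z = 0. Lengths are in m, angles in rad, forces in N, time in s.
With the tool pointing down it reaches from about 0.425 to 0.8 m from the base axis. Payload 8.3 kg.
Tool frame: the origin (TCP) lies between the finger pads; the fingertips stand 8 mm ahead of it and the grasp point (between the pads) lies 11 mm behind it; z points along the fingers, y is the direction in which the jaws open and shut (so a half turn about z gives the same grasp; the last joint's range is limited). The gripper opens to 85 mm and grips with 20 to 120 N. Pads are 22 mm wide; open, the fingers measure 114 mm over their backs; the gripper's body (76 mm by 85 mm) begins 54 mm behind the grasp point. The pads swing forward as they close: fully open they stand 13 mm farther back than shut.
Start: joints at [1.061, 0.383, 0.016, 1.37, -0.006, 1.388, -0.046], TCP at [0.27, -0.564, 0.239] pointing down, gripper open.
Joint ranges: [-2.95, 2.95], [-0.25, 2.06], [-1.52, 1.56], [0.18, 2.33], [-1.44, 4.58], [0.02, 2.06], [-3.01, 3.01]. Speed limits (rad/s): [2.39, 2.39, 3.01, 3.01, 3.14, 3.14, 3.14].

INTERFACE

Orientations are given as a 3x3 rotation matrix whose columns are the frame's x, y, z axes.
In Python, from bench import robot gives the robot as it stands.
- The arm moves only by the tool jog_arm, never from a script. Its argument "plan" is a list that holds one entry, the list of rows, each a list of 5 numbers: the closure, from 0 (fully open) to 1 (shut), then the shift along the tool's x, y, z in cm, then the turn about the tool's z in rad. In form: [[[grip, x, y, z, roll], ...]]. A call has 1 to 8 rows; each row is the pose to reach, as a shift and turn from the pose commanded when the call began, along the tool's axes at that moment; what a row does not reach only later rows make up. A row lasts 1/12 s, in which the tool goes at most 41.7 mm and 7.16 degrees, less where a joint would pass 70% of its speed; a pose out of reach is approached as far as the arm can. A call with a gripper value outside its range is refused whole. The fingers move at their own pace and stop on an object; "grip_force" is the grip in N (left out, the last holds). Time passes only in rows, so rows that repeat a pose let the fingers close. It gives the time, the measured TCP pose, the force and the opening at its end, in the units of the state.
- robot.sense(): the state, without advancing time (a new reading comes with each control period).
- robot.grab_frame(name): name is "side" or "top" or "wrist"; returns the picture (400x640x3 uint8, red, green, blue); there is no depth.
- robot.camera_params(name): a dict with "camera_matrix" (3x3 intrinsics, pixels), "camera_from_world" (4x4, takes a point from world to camera coordinates). Camera axes: x right, y down, z forward; pixel columns grow to the right and rows downward; lengths in m; the calibration is good to about 2 mm. A picture is of the moment at which its call begins: read the wrist's pose just before it. camera_params takes no time and is no camera call; for the wrist camera it gives the pose at the moment of the call.
- robot.hand_in(): hands the job in, once; it reports no verdict.
The state is a dict: "time_s": time; "qpos": joint angles; "joint_vel": joint speeds; "tau": joint torques, N m; "tcp_pos": TCP position; "tool_rot": TCP orientation; "contact_force": force on the tool from outside, world axes, zero at the start; "wrist_torque": the same for the moment, N m; "gripper_width": finger opening in m.
Only numpy, scipy, OpenCV 4.12 (cv2) and the standard library are available. Lean on these libraries where they do the work, as an engineer would, in place of code of your own. Each camera call takes 0.05 s, during which the arm holds its last target. There are 200 camera calls.

TASK

Move the four battery cells from the white transfer tray into the four bays of the test fixture, keeping their order because the test log goes by position: the cell nearest the tray's carrying handle goes into the bay next to the fixture's connector box, and so on along the row. Lay each one gently, without dropping it, in the middle of its bay, resting in both saddles, its button end pointing away from the robot as it lies in the tray, and leave all four released and at rest.

Things in the scene. Friction and masses are not known exactly. Their poses are not given: they have to be found in the camera images.
- cell_18: the slimmest of the four blue-sleeved cylindrical battery cells, 18.4 mm in diameter, 65 mm long, about 47 g, lying level in a cradle of the tray. Origin on the cell's axis at the face of its button (plus) end; x runs along the axis out of the button, so the cell's middle is 32.5 mm from the origin along -x. At the start x points away from the robot.
- cell_21: the second slimmest of the four blue-sleeved cylindrical battery cells, 21.2 mm in diameter, 70 mm long, about 70 g, lying level in a cradle of the tray. Origin on the cell's axis at the face of its button (plus) end; x runs along the axis out of the button, so the cell's middle is 35.0 mm from the origin along -x. At the start x points away from the robot.
- cell_26: the second thickest of the four blue-sleeved cylindrical battery cells, 26.2 mm in diameter, 65 mm long, about 95 g, lying level in a cradle of the tray. Origin on the cell's axis at the face of its button (plus) end; x runs along the axis out of the button, so the cell's middle is 32.5 mm from the origin along -x. At the start x points away from the robot.
- cell_32: the thickest of the four blue-sleeved cylindrical battery cells, 32.4 mm in diameter, 70 mm long, about 145 g, lying level in a cradle of the tray. Origin on the cell's axis at the face of its button (plus) end; x runs along the axis out of the button, so the cell's middle is 35.0 mm from the origin along -x. At the start x points away from the robot.
- bay1: bay 1 of the test fixture, the bay next to the connector box: an open cradle of two black V saddles for one lying cell. Origin at the bay's middle on the work surface; x along the cell to be laid, pointing away from the robot; y along the row towards the connector box. The V's bottom is 24 mm above the origin and its sides are at 45 degrees, so a seated cell's axis is 24 mm + 1.414 x its radius above the origin.
- bay2: bay 2 of the test fixture, second from the connector box: an open cradle of two black V saddles for one lying cell. Origin at the bay's middle on the work surface; x along the cell to be laid, pointing away from the robot; y along the row towards the connector box. The V's bottom is 24 mm above the origin and its sides are at 45 degrees, so a seated cell's axis is 24 mm + 1.414 x its radius above the origin.
- bay3: bay 3 of the test fixture, third from the connector box: an open cradle of two black V saddles for one lying cell. Origin at the bay's middle on the work surface; x along the cell to be laid, pointing away from the robot; y along the row towards the connector box. The V's bottom is 24 mm above the origin and its sides are at 45 degrees, so a seated cell's axis is 24 mm + 1.414 x its radius above the origin.
- bay4: bay 4 of the test fixture, the bay farthest from the connector box: an open cradle of two black V saddles for one lying cell. Origin at the bay's middle on the work surface; x along the cell to be laid, pointing away from the robot; y along the row towards the connector box. The V's bottom is 24 mm above the origin and its sides are at 45 degrees, so a seated cell's axis is 24 mm + 1.414 x its radius above the origin.
- fixture: the fixed test fixture of the four bays, 64 mm apart. Origin under its middle, axes as the bays'. Saddles 6 mm thick, 40 mm wide, 40 mm high, centred 22 mm either side of a bay's middle: 38 mm free between them over an 8 mm thick plate. Black contact rails 53 mm high along the row, inner faces 52 mm from the middle. Grey connector box 54 mm high at y +150 to +172 mm.
- tray: the fixed white transfer tray, 90 x 268 mm, plate 8 mm thick, rim 15 mm high, with four cradles of the same form and height as the bays. Origin under its centre on the work surface; y along the row towards its wire carrying handle (34 mm high, 146 mm out), x pointing away from the robot. Cradle middles at y = +96, +32, -32, -96 mm; the cells' middles start within 7 mm of them.
Mind the look-alikes: they are no part of the job. Leave any brown or red look-alike of the cell_32 alone.

How it is judged:
At the end, for the whole second after the job is handed in: Each cell lies in the bay that matches its starting cradle (travelled 0.308 to 0.372 m), its middle within 12 mm along and 8 mm across, height within 5 mm of seated, axis within 0.15 rad of the bay's, button end away from the robot; all released and at rest (((x of cell_18 in the frame of bay1 between 0.0205 and 0.0445 m and y of cell_18 in the frame of bay1 between -0.008 and 0.008 m and z of cell_18 in the frame of bay1 between 0.032 and 0.042 m and angle between the x axis of cell_18 and the x axis of bay1, either way round below 0.15 rad) or (x of cell_18 in the frame of bay2 between 0.0205 and 0.0445 m and y of cell_18 in the frame of bay2 between -0.008 and 0.008 m and z of cell_18 in the frame of bay2 between 0.032 and 0.042 m and angle between the x axis of cell_18 and the x axis of bay2, either way round below 0.15 rad) or (x of cell_18 in the frame of bay3 between 0.0205 and 0.0445 m and y of cell_18 in the frame of bay3 between -0.008 and 0.008 m and z of cell_18 in the frame of bay3 between 0.032 and 0.042 m and angle between the x axis of cell_18 and the x axis of bay3, either way round below 0.15 rad) or (x of cell_18 in the frame of bay4 between 0.0205 and 0.0445 m and y of cell_18 in the frame of bay4 between -0.008 and 0.008 m and z of cell_18 in the frame of bay4 between 0.032 and 0.042 m and angle between the x axis of cell_18 and the x axis of bay4, either way round below 0.15 rad)) and distance of cell_18 from where it was at the start of the episode between 0.308 and 0.372 m and linear speed of each of cell_18, cell_21, cell_26, cell_32 below 0.02 m/s and ((x of cell_21 in the frame of bay1 between 0.023 and 0.047 m and y of cell_21 in the frame of bay1 between -0.008 and 0.008 m and z of cell_21 in the frame of bay1 between 0.034 and 0.044 m and angle between the x axis of cell_21 and the x axis of bay1, either way round below 0.15 rad) or (x of cell_21 in the frame of bay2 between 0.023 and 0.047 m and y of cell_21 in the frame of bay2 between -0.008 and 0.008 m and z of cell_21 in the frame of bay2 between 0.034 and 0.044 m and angle between the x axis of cell_21 and the x axis of bay2, either way round below 0.15 rad) or (x of cell_21 in the frame of bay3 between 0.023 and 0.047 m and y of cell_21 in the frame of bay3 between -0.008 and 0.008 m and z of cell_21 in the frame of bay3 between 0.034 and 0.044 m and angle between the x axis of cell_21 and the x axis of bay3, either way round below 0.15 rad) or (x of cell_21 in the frame of bay4 between 0.023 and 0.047 m and y of cell_21 in the frame of bay4 between -0.008 and 0.008 m and z of cell_21 in the frame of bay4 between 0.034 and 0.044 m and angle between the x axis of cell_21 and the x axis of bay4, either way round below 0.15 rad)) and distance of cell_21 from where it was at the start of the episode between 0.308 and 0.372 m and ((x of cell_26 in the frame of bay1 between 0.0205 and 0.0445 m and y of cell_26 in the frame of bay1 between -0.008 and 0.008 m and z of cell_26 in the frame of bay1 between 0.0375 and 0.0475 m and angle between the x axis of cell_26 and the x axis of bay1, either way round below 0.15 rad) or (x of cell_26 in the frame of bay2 between 0.0205 and 0.0445 m and y of cell_26 in the frame of bay2 between -0.008 and 0.008 m and z of cell_26 in the frame of bay2 between 0.0375 and 0.0475 m and angle between the x axis of cell_26 and the x axis of bay2, either way round below 0.15 rad) or (x of cell_26 in the frame of bay3 between 0.0205 and 0.0445 m and y of cell_26 in the frame of bay3 between -0.008 and 0.008 m and z of cell_26 in the frame of bay3 between 0.0375 and 0.0475 m and angle between the x axis of cell_26 and the x axis of bay3, either way round below 0.15 rad) or (x of cell_26 in the frame of bay4 between 0.0205 and 0.0445 m and y of cell_26 in the frame of bay4 between -0.008 and 0.008 m and z of cell_26 in the frame of bay4 between 0.0375 and 0.0475 m and angle between the x axis of cell_26 and the x axis of bay4, either way round below 0.15 rad)) and distance of cell_26 from where it was at the start of the episode between 0.308 and 0.372 m and ((x of cell_32 in the frame of bay1 between 0.023 and 0.047 m and y of cell_32 in the frame of bay1 between -0.008 and 0.008 m and z of cell_32 in the frame of bay1 between 0.0419 and 0.0519 m and angle between the x axis of cell_32 and the x axis of bay1, either way round below 0.15 rad) or (x of cell_32 in the frame of bay2 between 0.023 and 0.047 m and y of cell_32 in the frame of bay2 between -0.008 and 0.008 m and z of cell_32 in the frame of bay2 between 0.0419 and 0.0519 m and angle between the x axis of cell_32 and the x axis of bay2, either way round below 0.15 rad) or (x of cell_32 in the frame of bay3 between 0.023 and 0.047 m and y of cell_32 in the frame of bay3 between -0.008 and 0.008 m and z of cell_32 in the frame of bay3 between 0.0419 and 0.0519 m and angle between the x axis of cell_32 and the x axis of bay3, either way round below 0.15 rad) or (x of cell_32 in the frame of bay4 between 0.023 and 0.047 m and y of cell_32 in the frame of bay4 between -0.008 and 0.008 m and z of cell_32 in the frame of bay4 between 0.0419 and 0.0519 m and angle between the x axis of cell_32 and the x axis of bay4, either way round below 0.15 rad)) and distance of cell_32 from where it was at the start of the episode between 0.308 and 0.372 m); the robot touches nothing.
It fails at once if the slimmest cell is let fall through more than about 2 cm, or thrown (contact force between cell_18 and anything else below 0.02 N and linear speed of cell_18 above 0.65 m/s).
It fails at once if the second slimmest cell is let fall through more than about 2 cm, or thrown (contact force between cell_21 and anything else below 0.02 N and linear speed of cell_21 above 0.65 m/s).
It fails at once if the second thickest cell is let fall through more than about 2 cm, or thrown (contact force between cell_26 and anything else below 0.02 N and linear speed of cell_26 above 0.65 m/s).
It fails at once if the thickest cell is let fall through more than about 2 cm, or thrown (contact force between cell_32 and anything else below 0.02 N and linear speed of cell_32 above 0.65 m/s).
It also fails if it takes over 96 s, if anything falls off the work surface, if the arm or the gripper's body presses on something with over 40 N, if the wrist force passes 120 N, or if a joint passes its speed limit or range.

## Working session

There is one attempt and no reset: what is moved stays moved. The work goes in short steps, Python scripts to look and compute and a tool call to move; the robot and the scene stay as the last step left them, time stands still between calls to the robot, and variables do not carry over. Pictures are saved under pics/ and viewed, about 12 in all and at most 16, crops included, and the job is handed in when it is done.

Besides the shell and the picture viewer there is one more tool, called after ">>>" as name([rows], argument=value, ...), one row to a line, values as JSON. jog_arm: Moves the arm, as the interface text tells. Its arguments: {"type":"object","properties":{"plan":{"type":"array","items":{"type":"array","items":{"type":"array","items":{"type":"number"}}}},"grip_force":{"type":"number"}},"required":["plan"]}

```bash
mkdir -p pics; ls
python3 - <<'E'
from bench import robot
import cv2
for n in("top","side"):
    cv2.imwrite(f"pics/{n}0.png",robot.grab_frame(n)[:,:,::-1])
    p=robot.camera_params(n);print(n,p)
s=robot.sense();print(s)
E
```

```text
pics
top {'camera_matrix': array([[427.81790973,   0.        , 321.43456335],
       [  0.        , 427.81790973, 198.60329971],
       [  0.        ,   0.        ,   1.        ]]), 'camera_from_world': array([[-1.59900215e-02, -9.99862291e-01, -4.44045416e-03,
        -5.84290367e-03],
       [-9.75637292e-01,  1.65741500e-02, -2.18762823e-01,
         5.76986032e-01],
       [ 2.18806294e-01,  8.34250427e-04, -9.75767959e-01,
         9.35321694e-01],
       [ 0.00000000e+00,  0.00000000e+00,  0.00000000e+00,
         1.00000000e+00]])}
side {'camera_matrix': array([[375.04444234,   0.        , 325.43356905],
       [  0.        , 375.04444234, 203.79316848],
       [  0.        ,   0.        ,   1.        ]]), 'camera_from_world': array([[ 0.66628954, -0.7454939 , -0.01723627, -0.37362842],
       [-0.55723614, -0.48240704, -0.6758486 ,  0.35560815],
       [ 0.49552611,  0.45991552, -0.73683892,  0.54235198],
       [ 0.        ,  0.        ,  0.        ,  1.        ]])}
{'time_s': 0.1, 'qpos': array([ 1.06110055,  0.38415228,  0.0163508 ,  1.37104389, -0.00629757,
        1.38820856, -0.04647985]), 'joint_vel': array([ 0.00031308, -0.00104408,  0.0007704 , -0.00376533,  0.00065681,
       -0.00119824,  0.00051205]), 'tau': array([ 3.77350749e-03, -6.29127002e+01,  8.47717859e-01, -3.72756386e+01,
        1.67106389e-02,  1.04631533e-02,  7.65046684e-05]), 'tcp_pos': array([ 0.26990438, -0.56322758,  0.23838213]), 'tool_rot': array([[ 9.01790171e-01,  4.32173439e-01, -7.78850844e-04],
       [ 4.32174141e-01, -9.01788783e-01,  1.58193118e-03],
       [-1.86903180e-05, -1.76316918e-03, -9.99998445e-01]]), 'contact_force': array([ 0.05616313, -0.43823383, -0.19625647]), 'wrist_torque': array([ 0.05792017,  0.01586759, -0.00283919]), 'gripper_width': 0.08534999255161078}
```

View pics/top0.png

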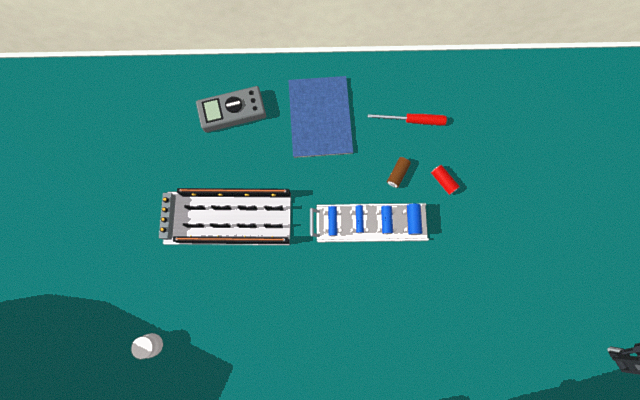

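View pics/side0.png

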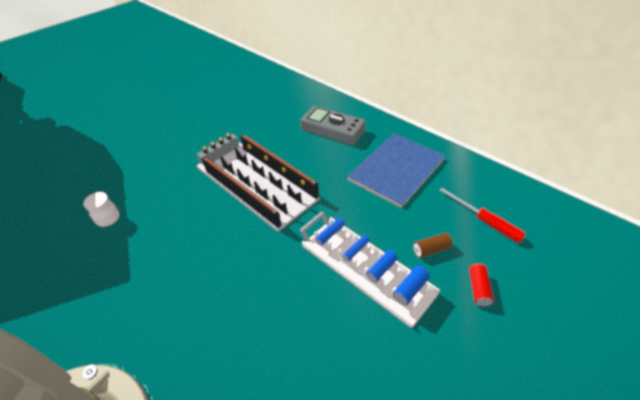

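Top view: robot is at the bottom, and +y is left. The tray has its handle at px (313,222) and blue cells at columns 333, 360, 387 and 414. The fixture has its connector box at (166,218). The red (446,180) and brown (399,172) look-alikes are separate from these.

```bash
cat > h.py <<'E'
from bench import robot
import numpy as np, cv2
def ray(p,uv,z):
    K=p["camera_matrix"];T=p["camera_from_world"];R=T[:3,:3];c=-R.T@T[:3,3]
    d=R.T@np.linalg.inv(K)@np.array([uv[0],uv[1],1.]);return c+d*(z-c[2])/d[2]
def proj(p,X):
    x=p["camera_from_world"]@np.append(X,1);q=p["camera_matrix"]@x[:3];return q[:2]/q[2]
def blue(im):
    h=cv2.cvtColor(im,cv2.COLOR_RGB2HSV);m=cv2.inRange(h,(105,160,50),(125,255,255))
    cs,_=cv2.findContours(m,0,2);return m,[c for c in cs if cv2.contourArea(c)>120]
E
python3 - <<'E'
from h import *
p=robot.camera_params("top");im=robot.grab_frame("top")
m,cs=blue(im)
for c in sorted(cs,key=lambda c:c[0,0,0]):
    (u,v),(w,h),a=cv2.minAreaRect(c)
    X=ray(p,(u,v),.045);print(np.round([u,v,w,h,a,cv2.contourArea(c)],1),X.round(4), "mm/px",round(1000*abs(ray(p,(u+1,v),.045)[1]-X[1]),2))
# tray corners/fixture by eye
for n,uv,z in [("tray TL",(317,206),.015),("tray BR",(428,241),.015),("box TL",(164,194),.054),("box BL",(164,243),.054),("rail far R",(290,191),.053),("rail near R",(288,239),.053),("rail far L",(178,191),.053)]:
    print(n,ray(p,uv,z).round(4))
cv2.imwrite("pics/c1.png",cv2.resize(im[170:260,150:440],None,fx=2.7,fy=2.7,interpolation=2)[:,:,::-1])
E
```

```text
[332.  220.5  27.    8.   90.  173. ] [ 0.5278 -0.0394  0.045 ] mm/px 2.35
[359.  218.5  25.    6.   90.  129.5] [ 0.5315 -0.103   0.045 ] mm/px 2.35
[386.4 219.   26.5  10.   86.8 224.5] [ 0.5292 -0.1674  0.045 ] mm/px 2.35
[413.8 218.5  29.6  13.   86.6 338.5] [ 0.5293 -0.2319  0.045 ] mm/px 2.35
tray TL [ 0.5694 -0.0042  0.015 ]
tray BR [ 0.4793 -0.269   0.015 ]
box TL [0.5965 0.3574 0.054 ]
box BL [0.4801 0.3499 0.054 ]
rail far R [0.599  0.0589 0.053 ]
rail near R [0.4848 0.0635 0.053 ]
rail far L [0.6035 0.3249 0.053 ]
```

View pics/c1.png

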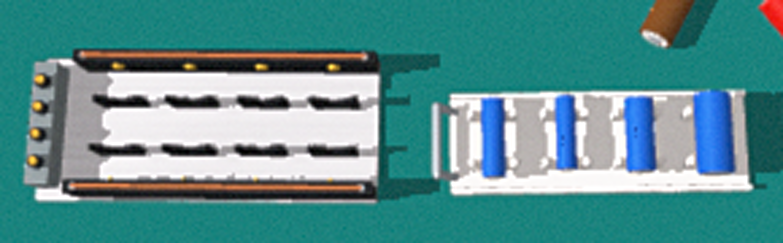

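Cells by width: 333 is cell_21 (8 px, long), 360 is cell_18, 387 is cell_26 and 414 is cell_32. They map to bays 1 to 4 in that order. Next I'll move over the tray for a near look.

>>> jog_arm([
  [[0, 26, -19, -6, 0.447], [0, 26, -19, -6, 0.447], [0, 26, -19, -6, 0.447], [0, 26, -19, -6, 0.447], [0, 26, -19, -6, 0.447], [0, 26, -19, -6, 0.447], [0, 26, -19, -6, 0.447], [0, 26, -19, -6, 0.447]],
], grip_force=40)

```text
time_s: 0.82
tcp_pos: [0.4232, -0.2774, 0.2998]
tool_rot: [[1.0, 0.001, 0.0], [0.001, -1.0, 0.0], [0.0, -0.0, -1.0]]
contact_force: [0.4, 0.1, 0.5]
gripper_width: 0.0854
```

>>> jog_arm([
  [[0.5, 6, -14, 0, 0], [0.5, 6, -14, 0, 0], [0.5, 6, -14, 0, 0], [0.5, 6, -14, 0, 0], [0.5, 6, -14, 0, 0], [0.5, 6, -14, 0, 0]],
])

```text
time_s: 1.32
tcp_pos: [0.4829, -0.1379, 0.2991]
tool_rot: [[1.0, 0.004, -0.0], [0.004, -1.0, 0.0], [-0.0, -0.0, -1.0]]
contact_force: [-0.4, -0.6, -0.3]
gripper_width: 0.0427
```

Run:
```python
from h import *
p=robot.camera_params("wrist");im=robot.grab_frame("wrist")
s=robot.sense();print(s["tcp_pos"],s["gripper_width"])
T=p["camera_from_world"];print("cam pos",-T[:3,:3].T@T[:3,3],T[:3,:3].round(3),p["camera_matrix"])
cv2.imwrite("pics/w1.png",im[:,:,::-1]);np.save("w1.npy",im)
```

```text
[ 0.48233682 -0.13992279  0.29907207] 0.042892095524711564
cam pos [ 0.54877119 -0.13798589  0.43447071] [[ 0.005 -1.    -0.002]
 [-0.965 -0.005  0.263]
 [-0.263  0.    -0.965]] [[275.31587642   0.         321.05058573]
 [  0.         275.31587642 199.04273231]
 [  0.           0.           1.        ]]
```

View pics/w1.png

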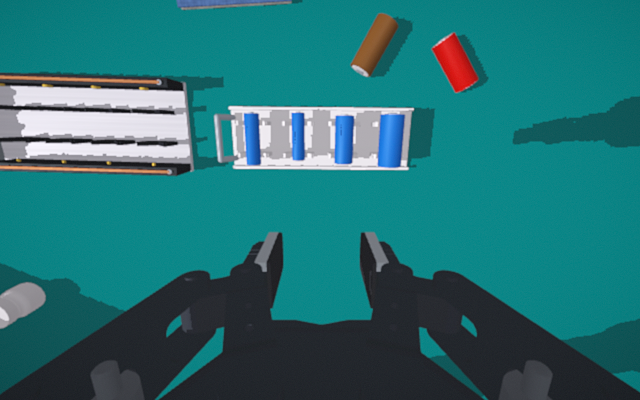

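Wrist view: tray at (230–412, 107–170), cells at columns 252, 298, 344 and 392, and the fixture's right part in view. I'll measure the cells and compare them with the top view.

Run:
```python
from h import *
p=robot.camera_params("wrist");im=np.load("w1.npy")
m,cs=blue(im); cs=[c for c in cs if c[:,0,1].min()>60]
H=[.024+1.414*d/2 for d in(.0212,.0184,.0262,.0324)]
for c,z,d in zip(sorted(cs,key=lambda c:c[0,0,0]),H,(.0212,.0184,.0262,.0324)):
    P=np.array([ray(p,q[0],z+d/4) for q in c])  # silhouette height between axis and top
    (a,b),(w,h),t=cv2.minAreaRect((P[:,:2]*1000).astype(np.float32))
    print(np.round([a,b,w,h,t],1))
# tray far/near rim: white
for n,uv,z in [("TL",(230,108),.015),("TR",(412,110),.015),("BL",(232,168),.015),("BR",(409,170),.015),("near rail end",(181,169),.053),("far rail end",(168,80),.053)]:
    print(n,ray(p,uv,z)[:2].round(4))
```

```text
[527.1 -43.9  18.6  68.1  89.2]
[ 531.3 -106.9   15.2   62.7   89.1]
[ 527.  -170.4   22.8   63.2   89.5]
[ 526.  -233.1   30.7   67.7   89.6]
TL [ 0.5702 -0.0076]
TR [ 0.5679 -0.2715]
BL [ 0.4828 -0.0032]
BR [ 0.4802 -0.2746]
near rail end [0.4872 0.0557]
far rail end [0.6023 0.0572]
```

>>> jog_arm([
  [[0.5, 4.5, -9.6, 8, 0], [0.5, 4.5, -9.6, 8, 0], [0.5, 4.5, -9.6, 8, 0], [0.5, 4.5, -9.6, 12, 0], [0.5, 4.5, -9.6, 16, 0], [0.5, 4.5, -9.6, 19, 0], [0.5, 4.5, -9.6, 19, 0], [0.5, 4.5, -9.6, 19, 0]],
])

```text
time_s: 2.03
tcp_pos: [0.5262, -0.0456, 0.1084]
tool_rot: [[1.0, -0.003, -0.004], [-0.003, -1.0, 0.0], [-0.004, -0.0, -1.0]]
contact_force: [0.6, -0.3, -0.5]
gripper_width: 0.0431
```

Run:
```python
from h import *
p=robot.camera_params("wrist");im=robot.grab_frame("wrist")
s=robot.sense();print(s["tcp_pos"],s["tool_rot"][:,0],s["gripper_width"])
q=[proj(p,(.527,-.0435,.0496)),proj(p,(.492,-.0435,.039))]
print(q)
cv2.imwrite("pics/w2.png",im[:,:,::-1])
```

```text
[ 0.52788755 -0.04540553  0.11049032] [ 9.99996968e-01 -2.43797537e-03  3.47400557e-04] 0.04298527223623519
[array([318.08598956, 214.49601798]), array([318.4435949 , 251.15642629])]
```

View pics/w2.png

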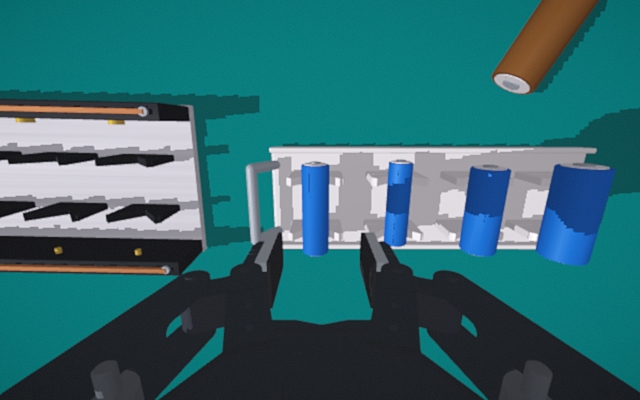

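The cell is at column 315, slightly left of jaw centre (320). I'll shift about 3.5 mm in +y, descend and close.

>>> jog_arm([
  [[0.5, 0, -0.35, 1.5, 0], [0.5, 0, -0.35, 4, 0], [0.5, 0, -0.35, 6, 0], [0.5, 0, -0.35, 7.5, 0], [0.5, 0, -0.35, 8.2, 0], [0.5, 0, -0.35, 8.2, 0], [0.65, 0, -0.35, 8.2, 0], [0.85, 0, -0.35, 8.2, 0]],
], grip_force=30)

```text
time_s: 2.75
tcp_pos: [0.5291, -0.0409, 0.0295]
tool_rot: [[1.0, -0.001, 0.003], [-0.001, -1.0, -0.001], [0.003, 0.001, -1.0]]
contact_force: [-1.0, -2.0, 4.0]
gripper_width: 0.02
```

>>> jog_arm([
  [[1, 0, 0, 0, 0], [1, 0, 0, 0, 0], [1, 0, 0, 0, 0]],
])

```text
time_s: 3.0
tcp_pos: [0.5291, -0.0409, 0.0294]
tool_rot: [[1.0, -0.001, 0.004], [-0.001, -1.0, -0.001], [0.004, 0.001, -1.0]]
contact_force: [-0.8, -1.6, 8.2]
gripper_width: 0.0201
```

>>> jog_arm([
  [[1, 0, 0, -1, 0], [1, 0, 0, -3, 0], [1, 0, 0, -6, 0], [1, 0, 0, -9, 0], [1, 0, -3, -12, 0], [1, 0, -6, -15, 0], [1, -1, -9, -16, 0], [1, -1, -12, -16, 0]],
])

```text
time_s: 3.67
tcp_pos: [0.5183, 0.0817, 0.1925]
tool_rot: [[1.0, 0.0, 0.007], [0.0, -1.0, 0.001], [0.007, -0.001, -1.0]]
contact_force: [1.3, -0.3, -1.7]
gripper_width: 0.0201
```

>>> jog_arm([
  [[1, -1, -3, 0, 0], [1, -2, -6, 0, 0], [1, -2, -8, 0, 0], [1, -2, -8, 0, 0]],
])

```text
time_s: 4.0
tcp_pos: [0.4959, 0.1656, 0.1889]
tool_rot: [[1.0, 0.008, 0.001], [0.008, -1.0, 0.003], [0.001, -0.003, -1.0]]
contact_force: [0.2, 0.1, -0.2]
gripper_width: 0.0205
```

Run:
```python
from h import *
p=robot.camera_params("wrist");im=robot.grab_frame("wrist")
s=robot.sense();print(s["tcp_pos"],s["tool_rot"][:,0],s["gripper_width"],s["contact_force"])
cv2.imwrite("pics/w3.png",im[:,:,::-1]);import pickle;pickle.dump((p,im),open("w3.pkl","wb"))
```

```text
[0.49670614 0.16266574 0.18855321] [0.99998567 0.00524664 0.00106126] 0.019964576295489894 [ 0.18977628 -0.86746572 -0.11145549]
```

View pics/w3.png

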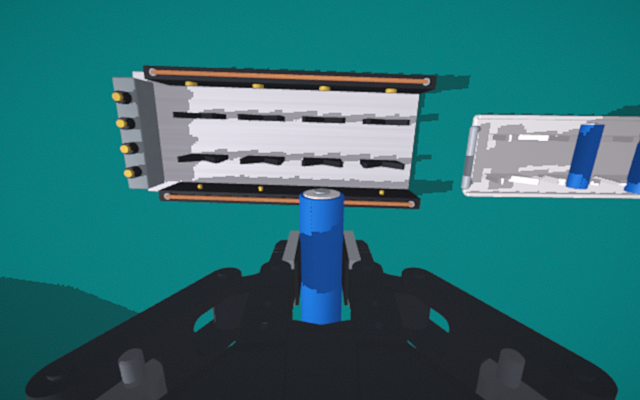

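The fixture is fully visible: rail ends at (152,72), (427,82), (167,197) and (415,204), far saddles at row ~116, near saddles at row ~160, and the box at the left. Next is a fit from the dark saddle blobs.

Run:
```python
from h import *;import pickle
p,im=pickle.load(open("w3.pkl","rb"))
g=im.max(2);m=((g<70)*255).astype(np.uint8);m[:100]=0;m[178:]=0;m[:,:165]=0;m[:,414:]=0
cs,_=cv2.findContours(m,0,2)
for c in sorted(cs,key=lambda c:c[0,0,0]):
    x,y,w,h=cv2.boundingRect(c)
    if cv2.contourArea(c)>30: print((x,y,w,h),[ray(p,(x+a,y+h/2),z)[:2].round(4).tolist() for a,z in((0,.04),(w,.04))])
for n,uv in dict(fl=(152,72),fr=(427,82),nl=(167,197),nr=(415,204)).items():print(n,ray(p,uv,.053)[:2].round(4))
for n,uv in dict(b0=(122,97),b3=(130,173)).items():print(n,ray(p,uv,.054)[:2].round(4))
cv2.imwrite("pics/c2.png",cv2.resize(im[60:215,100:440],None,fx=2.35,fy=2.35,interpolation=2)[:,:,::-1])
```

```text
(173, 112, 53, 7) [[0.5689, 0.3134], [0.5693, 0.2608]]
(178, 154, 50, 9) [[0.5264, 0.3138], [0.5269, 0.2622]]
(238, 114, 46, 7) [[0.5675, 0.249], [0.5679, 0.2034]]
(241, 156, 43, 9) [[0.525, 0.2489], [0.5254, 0.2045]]
(303, 117, 42, 6) [[0.5657, 0.1846], [0.5661, 0.1429]]
(302, 158, 41, 9) [[0.5235, 0.186], [0.5239, 0.1436]]
(360, 160, 44, 9) [[0.522, 0.126], [0.5224, 0.0805]]
(363, 119, 46, 6) [[0.5643, 0.1249], [0.5647, 0.0793]]
fl [0.6063 0.3208]
fr [0.5999 0.07  ]
nl [0.4887 0.3233]
nr [0.4837 0.0696]
b0 [0.5846 0.3513]
b3 [0.5133 0.3562]
```

View pics/c2.png

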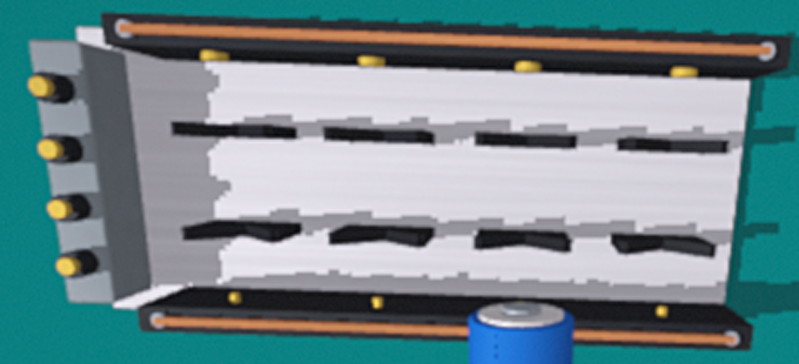

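Fixture: middle at about (0.545, 0.197), yaw −0.022 rad, measured spacing 64.5 mm (should be 64). That puts bays 1–4 at (.547,.293), (.546,.229), (.544,.165) and (.543,.101).

>>> jog_arm([
  [[1, 1, -3, 0, 0.02], [1, 2, -6, 0, 0.02], [1, 3.5, -9, 0, 0.02], [1, 5.2, -12, 0, 0.02], [1, 5.2, -13, 3, 0.02], [1, 5.2, -13, 6, 0.02], [1, 5.2, -13, 8, 0.02], [1, 5.2, -13, 8, 0.02]],
])

```text
time_s: 4.72
tcp_pos: [0.5477, 0.2865, 0.1025]
tool_rot: [[1.0, -0.021, -0.007], [-0.021, -1.0, -0.005], [-0.007, 0.005, -1.0]]
contact_force: [0.1, -1.0, -0.3]
gripper_width: 0.0202
```

Run:
```python
from h import *
p=robot.camera_params("wrist");im=robot.grab_frame("wrist")
s=robot.sense();print(s["tcp_pos"],s["tool_rot"][:,0],s["gripper_width"],s["contact_force"])
cv2.imwrite("pics/w4.png",im[:,:,::-1])
```

```text
[0.54883387 0.28718935 0.10535637] [ 0.99975719 -0.02164694 -0.00411934] 0.019993992624268122 [-0.70543619  0.42798148  0.56938628]
```

View pics/w4.png

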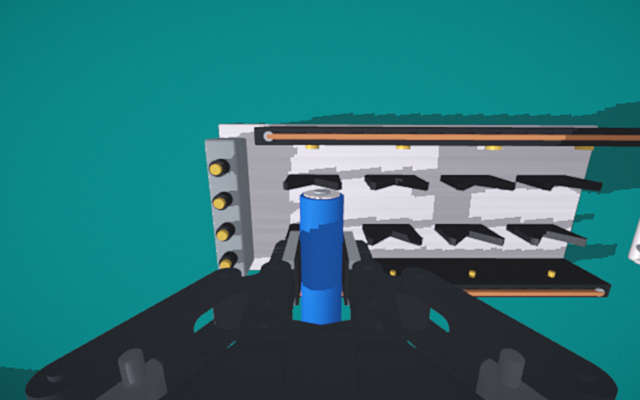

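Bay 1's far saddle spans columns 284–341 (V at ~313), about 6 mm to +y of the tool, which agrees with y = .293. I'll lower it there.

>>> jog_arm([
  [[1, 0, -0.6, 1, 0], [1, 0, -0.6, 3, 0], [1, 0, -0.6, 5, 0], [1, 0, -0.6, 6.3, 0], [1, 0, -0.6, 6.9, 0], [1, 0, -0.6, 7.2, 0], [1, 0, -0.6, 7.2, 0], [1, 0, -0.6, 7.2, 0]],
])

```text
time_s: 5.43
tcp_pos: [0.5504, 0.296, 0.0365]
tool_rot: [[1.0, -0.02, 0.001], [-0.02, -1.0, 0.001], [0.001, -0.001, -1.0]]
contact_force: [-0.3, -0.1, -0.6]
gripper_width: 0.0201
```

>>> jog_arm([
  [[1, 0, 0.2, 0.3, 0], [1, 0, 0.2, 0.5, 0], [1, 0, 0.2, 0.6, 0], [1, 0, 0.2, 0.6, 0], [1, 0, 0.2, 0.6, 0]],
])

```text
time_s: 5.85
tcp_pos: [0.55, 0.2933, 0.0299]
tool_rot: [[1.0, -0.021, 0.001], [-0.021, -1.0, -0.0], [0.001, 0.0, -1.0]]
contact_force: [-0.6, -2.5, 5.6]
gripper_width: 0.0204
```

>>> jog_arm([
  [[0.7, 0, 0, 0, 0], [0.55, 0, 0, 0, 0], [0.5, 0, 0, 0, 0], [0.5, 0, 0, 0, 0], [0.5, 0, 0, -2, 0], [0.5, 0, 0, -5, 0], [0.5, 0, 0, -9, 0], [0.5, 0, 0, -12, 0]],
])

```text
time_s: 6.52
tcp_pos: [0.5496, 0.294, 0.1518]
tool_rot: [[1.0, -0.02, 0.001], [-0.02, -1.0, 0.001], [0.001, -0.001, -1.0]]
contact_force: [1.0, 0.2, 0.6]
gripper_width: 0.0424
```

>>> jog_arm([
  [[0.6, -1, 4, 0, -0.02], [0.6, -1, 8, 0, -0.02], [0.6, -1, 12, 0, -0.02], [0.6, -1, 16, 0, -0.02], [0.6, -2, 20, 0, -0.02], [0.6, -2, 24, 0, -0.02], [0.6, -2, 28, 0, -0.02], [0.6, -2, 32, 0, -0.02]],
])

```text
time_s: 7.18
tcp_pos: [0.5227, -0.0277, 0.1496]
tool_rot: [[1.0, 0.0, 0.001], [0.0, -1.0, -0.0], [0.001, 0.0, -1.0]]
contact_force: [0.5, -0.3, 0.1]
gripper_width: 0.0344
```

>>> jog_arm([
  [[0.6, 0, 4, 0, 0], [0.6, 0, 7, 0, 0], [0.6, 0, 8, 2, 0], [0.6, 0, 8, 4, 0], [0.6, 0, 8, 5, 0], [0.6, 0, 8, 5, 0]],
])

```text
time_s: 7.68
tcp_pos: [0.5214, -0.1053, 0.0969]
tool_rot: [[1.0, 0.0, -0.004], [0.0, -1.0, 0.001], [-0.004, -0.001, -1.0]]
contact_force: [-0.1, -0.1, 0.0]
gripper_width: 0.0342
```

```bash
cat > look.py <<'E'
from h import *;import sys
p=robot.camera_params("wrist");im=robot.grab_frame("wrist")
s=robot.sense();t=s["tcp_pos"];print(t,s["tool_rot"][:,0],s["gripper_width"],s["contact_force"])
cv2.imwrite("pics/%s.png"%sys.argv[1],im[:,:,::-1])
m,cs=blue(im)
for c in sorted(cs,key=lambda c:c[0,0,0]):
    if cv2.contourArea(c)<300: continue
    (u,v),_,_=cv2.minAreaRect(c);print("blue",round(u),round(v),[ray(p,(u,v),z)[:2].round(4).tolist() for z in(.04,.052)])
E
python3 look.py w5
```

```text
[ 0.5223871  -0.10495679  0.09840043] [ 0.99999635  0.00110676 -0.00246325] 0.03425273556522671 [-0.62149976 -0.59714381  0.85287478]
blue 321 202 [[0.5321, -0.1052], [0.5355, -0.1052]]
blue 411 210 [[0.5262, -0.1708], [0.53, -0.1667]]
blue 506 213 [[0.5244, -0.2403], [0.5283, -0.2319]]
```

View pics/w5.png

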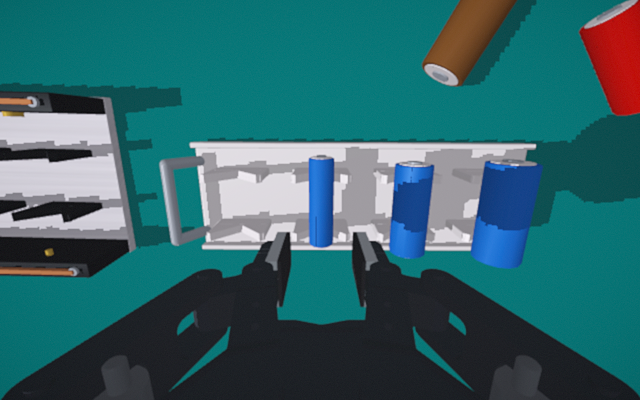

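Cell_18 is at (321,202), centred between the jaws, middle x ≈ .532. I'll grip at x ≈ .530, which keeps clear of the saddles.

>>> jog_arm([
  [[0.6, 0.8, 0, 1.5, 0], [0.6, 0.8, 0, 3.5, 0], [0.6, 0.8, 0, 5.5, 0], [0.6, 0.8, 0, 6.8, 0], [0.6, 0.8, 0, 7.1, 0], [0.6, 0.8, 0, 7.1, 0], [0.7, 0.8, 0, 7.1, 0], [0.85, 0.8, 0, 7.1, 0]],
], grip_force=30)

```text
time_s: 8.4
tcp_pos: [0.5325, -0.1051, 0.03]
tool_rot: [[1.0, 0.001, 0.003], [0.001, -1.0, 0.0], [0.003, -0.0, -1.0]]
contact_force: [0.6, 1.0, 1.4]
gripper_width: 0.0175
```

>>> jog_arm([
  [[1, 0, 0, 0, 0], [1, 0, 0, 0, 0], [1, 0, 0, 0, 0]],
])

```text
time_s: 8.65
tcp_pos: [0.5325, -0.1051, 0.0299]
tool_rot: [[1.0, 0.001, 0.003], [0.001, -1.0, 0.0], [0.003, -0.0, -1.0]]
contact_force: [-0.8, 4.3, 6.2]
gripper_width: 0.0173
```

>>> jog_arm([
  [[1, 0, 0, -1, 0], [1, 0, 0, -3, 0], [1, 0, 0, -6, 0], [1, 0, 0, -9, 0], [1, 0, -3, -12, 0], [1, 0, -6, -13, 0], [1, 0, -10, -13, 0], [1, 0, -14, -13, 0]],
])

```text
time_s: 9.32
tcp_pos: [0.5319, 0.034, 0.1607]
tool_rot: [[1.0, -0.003, 0.004], [-0.003, -1.0, -0.001], [0.004, 0.001, -1.0]]
contact_force: [0.8, 1.2, -1.6]
gripper_width: 0.0173
```

>>> jog_arm([
  [[1, 1, -4, 0, 0.02], [1, 1.4, -8, 0, 0.02], [1, 1.4, -12, 0, 0.02], [1, 1.4, -16, 0, 0.02], [1, 1.4, -18.5, 0, 0.02], [1, 1.4, -19.5, 2, 0.02], [1, 1.4, -19.5, 4, 0.02], [1, 1.4, -19.5, 4, 0.02]],
])

```text
time_s: 9.98
tcp_pos: [0.5431, 0.2285, 0.1152]
tool_rot: [[1.0, -0.019, -0.005], [-0.019, -1.0, -0.003], [-0.005, 0.003, -1.0]]
contact_force: [-0.6, -1.6, -1.5]
gripper_width: 0.0173
```

```bash
python3 look.py w6
```

```text
[0.54406176 0.22786516 0.11700915] [ 0.99979086 -0.02015684 -0.00345487] 0.017066947328367728 [-0.09553329 -0.57062573  0.55777276]
blue 239 204 [[0.5482, 0.2933], [0.5517, 0.2895]]
blue 321 260 [[0.4973, 0.2292], [0.5037, 0.2291]]
```

View pics/w6.png

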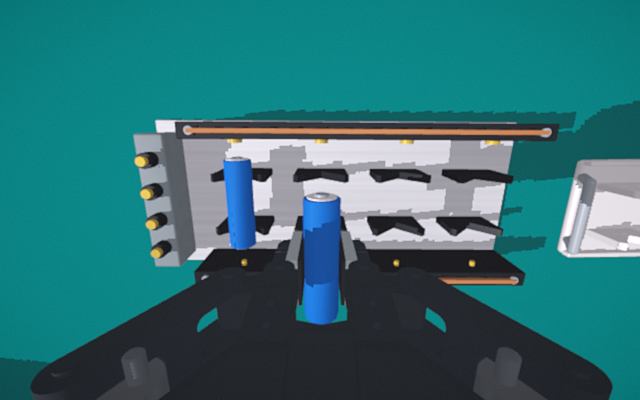

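Cell_21 sits in bay 1 at (239,204), and bay 2's saddle (293–348) is centred on the held cell at col 321. Lowering.

>>> jog_arm([
  [[1, 0, 0, 1, 0], [1, 0, 0, 3, 0], [1, 0, 0, 5, 0], [1, 0, 0, 6.8, 0], [1, 0, 0, 7.6, 0], [1, 0, 0, 8, 0], [1, 0, 0, 8.0, 0], [1, 0, 0, 8.0, 0]],
])

```text
time_s: 10.7
tcp_pos: [0.546, 0.2291, 0.0395]
tool_rot: [[1.0, -0.021, 0.002], [-0.021, -1.0, 0.001], [0.002, -0.001, -1.0]]
contact_force: [1.2, -0.8, -0.2]
gripper_width: 0.0172
```

>>> jog_arm([
  [[1, 0, 0, 0.4, 0], [1, 0, 0, 0.7, 0], [1, 0, 0, 0.9, 0], [1, 0, 0, 0.95, 0], [1, 0, 0, 0.95, 0]],
])

```text
time_s: 11.12
tcp_pos: [0.5456, 0.229, 0.0299]
tool_rot: [[1.0, -0.02, 0.001], [-0.02, -1.0, -0.0], [0.001, 0.0, -1.0]]
contact_force: [-2.2, -2.9, 8.2]
gripper_width: 0.0176
```

>>> jog_arm([
  [[0.75, 0, 0, 0, 0], [0.6, 0, 0, 0, 0], [0.5, 0, 0, 0, 0], [0.5, 0, 0, 0, 0], [0.5, 0, 0, -2, 0], [0.5, 0, 0, -5, 0], [0.5, 0, 0, -9, 0], [0.5, 0, 0, -12, 0]],
])

```text
time_s: 11.78
tcp_pos: [0.5453, 0.2294, 0.1512]
tool_rot: [[1.0, -0.02, 0.001], [-0.02, -1.0, 0.001], [0.001, -0.001, -1.0]]
contact_force: [1.0, 0.6, 1.1]
gripper_width: 0.0425
```

>>> jog_arm([
  [[0.5, -1, 4, 0, -0.02], [0.5, -1, 8, 0, -0.02], [0.5, -1, 12, 0, -0.02], [0.5, -1, 16, 0, -0.02], [0.5, -2, 20, 0, -0.02], [0.5, -2, 24, 0, -0.02], [0.5, -2, 28, 0, -0.02], [0.5, -2, 32, 0, -0.02]],
])

```text
time_s: 12.45
tcp_pos: [0.5183, -0.0924, 0.1491]
tool_rot: [[1.0, 0.0, 0.001], [0.0, -1.0, -0.0], [0.001, 0.0, -1.0]]
contact_force: [1.6, 0.5, 0.1]
gripper_width: 0.0432
```

>>> jog_arm([
  [[0.5, 0, 4, 0, 0], [0.5, 0, 7, 0, 0], [0.5, 0, 8, 2, 0], [0.5, 0, 8, 4, 0], [0.5, 0, 8, 5, 0], [0.5, 0, 8, 5, 0]],
])

```text
time_s: 12.95
tcp_pos: [0.517, -0.1696, 0.0962]
tool_rot: [[1.0, 0.0, -0.004], [0.0, -1.0, 0.002], [-0.004, -0.002, -1.0]]
contact_force: [-0.4, 0.4, -0.1]
gripper_width: 0.0426
```

```bash
python3 look.py w7
```

```text
[ 0.51802887 -0.16938911  0.0978424 ] [ 0.99999632  0.00112477 -0.00247049] 0.04253382297913718 [0.40145456 0.08163593 0.37104123]
blue 320 205 [[0.526, -0.1688], [0.5296, -0.1689]]
blue 413 209 [[0.5234, -0.2367], [0.5272, -0.2326]]
```

View pics/w7.png

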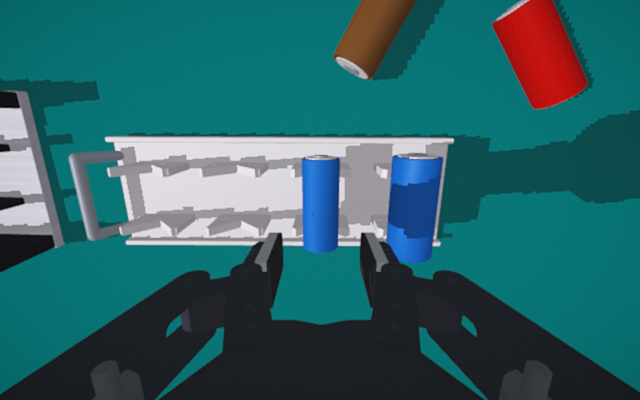

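Cell_26 is at (320,205), centred; its middle is at x ≈ .5275.

>>> jog_arm([
  [[0.5, 0.8, 0, 1.5, 0], [0.5, 0.8, 0, 3.5, 0], [0.5, 0.8, 0, 5.3, 0], [0.5, 0.8, 0, 6.3, 0], [0.5, 0.8, 0, 6.7, 0], [0.5, 0.8, 0, 6.7, 0], [0.6, 0.8, 0, 6.7, 0], [0.8, 0.8, 0, 6.7, 0]],
], grip_force=35)

```text
time_s: 13.67
tcp_pos: [0.5278, -0.169, 0.0333]
tool_rot: [[1.0, 0.001, 0.002], [0.001, -1.0, 0.001], [0.002, -0.001, -1.0]]
contact_force: [-0.6, -3.6, 1.4]
gripper_width: 0.0251
```

>>> jog_arm([
  [[1, 0, 0, 0, 0], [1, 0, 0, 0, 0], [1, 0, 0, 0, 0]],
])

```text
time_s: 13.92
tcp_pos: [0.5278, -0.1691, 0.0333]
tool_rot: [[1.0, 0.001, 0.002], [0.001, -1.0, 0.001], [0.002, -0.001, -1.0]]
contact_force: [-1.1, 5.8, 4.8]
gripper_width: 0.0254
```

>>> jog_arm([
  [[1, 0, 0, -1, 0], [1, 0, 0, -3, 0], [1, 0, 0, -6, 0], [1, 0, 0, -9, 0], [1, 0, -3, -12, 0], [1, 0, -6, -13, 0], [1, 0, -10, -13, 0], [1, 0, -14, -13, 0]],
])

```text
time_s: 14.58
tcp_pos: [0.5276, -0.0304, 0.1646]
tool_rot: [[1.0, -0.003, 0.004], [-0.003, -1.0, -0.001], [0.004, 0.001, -1.0]]
contact_force: [1.3, 0.8, -1.5]
gripper_width: 0.0251
```

>>> jog_arm([
  [[1, 1, -4, 0, 0.02], [1, 1.6, -8, 0, 0.02], [1, 1.6, -12, 0, 0.02], [1, 1.6, -16, 0, 0.02], [1, 1.6, -18.5, 0, 0.02], [1, 1.6, -19.5, 2, 0.02], [1, 1.6, -19.5, 4, 0.02], [1, 1.6, -19.5, 4, 0.02]],
])

```text
time_s: 15.25
tcp_pos: [0.5409, 0.1644, 0.1193]
tool_rot: [[1.0, -0.019, -0.004], [-0.019, -1.0, -0.002], [-0.004, 0.002, -1.0]]
contact_force: [-1.9, -0.8, -1.8]
gripper_width: 0.0251
```

```bash
python3 look.py w8
```

```text
[0.54179224 0.1636248  0.12099304] [ 0.99979345 -0.02012064 -0.0028649 ] 0.025025631488290925 [ 0.02716564 -0.53648908 -1.39915926]
blue 161 201 [[0.5486, 0.2934], [0.5519, 0.2862]]
blue 242 204 [[0.5453, 0.2284], [0.5487, 0.2247]]
blue 321 260 [[0.494, 0.1651], [0.5003, 0.165]]
```

View pics/w8.png

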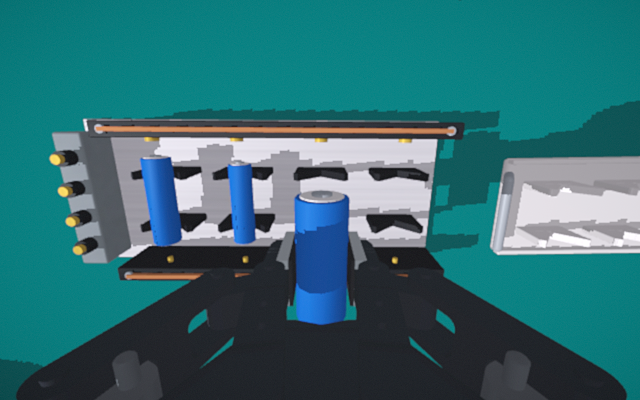

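Cells 21 and 18 are seated, and bay 3's saddle (294–347) is centred under the held cell. Lowering.

>>> jog_arm([
  [[1, 0, 0, 1, 0], [1, 0, 0, 3, 0], [1, 0, 0, 5, 0], [1, 0, 0, 6.8, 0], [1, 0, 0, 7.6, 0], [1, 0, 0, 8, 0], [1, 0, 0, 8.0, 0], [1, 0, 0, 8.0, 0]],
])

```text
time_s: 15.97
tcp_pos: [0.5437, 0.1645, 0.043]
tool_rot: [[1.0, -0.021, 0.002], [-0.021, -1.0, 0.0], [0.002, -0.0, -1.0]]
contact_force: [0.9, 0.3, -0.6]
gripper_width: 0.0247
```

>>> jog_arm([
  [[1, 0, 0, 0.4, 0], [1, 0, 0, 0.7, 0], [1, 0, 0, 0.9, 0], [1, 0, 0, 0.95, 0], [1, 0, 0, 0.95, 0]],
])

```text
time_s: 16.38
tcp_pos: [0.5433, 0.1649, 0.0333]
tool_rot: [[1.0, -0.02, 0.001], [-0.02, -1.0, 0.0], [0.001, -0.0, -1.0]]
contact_force: [-1.5, -0.5, 5.4]
gripper_width: 0.0253
```

>>> jog_arm([
  [[0.65, 0, 0, 0, 0], [0.5, 0, 0, 0, 0], [0.45, 0, 0, 0, 0], [0.45, 0, 0, 0, 0], [0.45, 0, 0, -2, 0], [0.45, 0, 0, -5, 0], [0.45, 0, 0, -9, 0], [0.45, 0, 0, -12, 0]],
])

```text
time_s: 17.05
tcp_pos: [0.5428, 0.1648, 0.1546]
tool_rot: [[1.0, -0.02, 0.001], [-0.02, -1.0, 0.001], [0.001, -0.001, -1.0]]
contact_force: [0.6, 0.9, 0.3]
gripper_width: 0.0468
```

>>> jog_arm([
  [[0.4, -0.5, 4, 0, -0.02], [0.4, -1, 8, 0, -0.02], [0.4, -1, 12, 0, -0.02], [0.4, -1, 16, 0, -0.02], [0.4, -1, 20, 0, -0.02], [0.4, -1, 24, 0, -0.02], [0.4, -1, 28, 0, -0.02], [0.4, -1, 32, 0, -0.02]],
])

```text
time_s: 17.72
tcp_pos: [0.5259, -0.1572, 0.1525]
tool_rot: [[1.0, -0.0, 0.0], [-0.0, -1.0, -0.0], [0.0, 0.0, -1.0]]
contact_force: [1.2, -0.8, 0.7]
gripper_width: 0.0518
```

>>> jog_arm([
  [[0.4, 0, 4, 0, 0], [0.4, 0, 7, 0, 0], [0.4, 0, 8, 2, 0], [0.4, 0, 8, 4, 0], [0.4, 0, 8, 5, 0], [0.4, 0, 8, 5, 0]],
])

```text
time_s: 18.22
tcp_pos: [0.5246, -0.2342, 0.0995]
tool_rot: [[1.0, 0.0, -0.005], [0.0, -1.0, 0.003], [-0.005, -0.003, -1.0]]
contact_force: [0.7, 1.2, 1.3]
gripper_width: 0.0513
```

```bash
python3 look.py w9
```

```text
[ 0.5256743  -0.23410202  0.10123633] [ 9.99996608e-01  9.11234006e-04 -2.43984589e-03] 0.0509711537637345 [0.99478855 0.30268608 1.14426251]
blue 320 218 [[0.5224, -0.2329], [0.5267, -0.2331]]
```

View pics/w9.png

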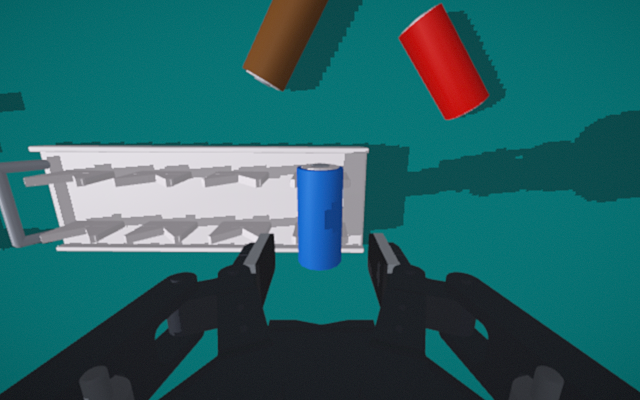

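Cell_32 is at (320,218), centred; x matches.

>>> jog_arm([
  [[0.4, 0, 0, 1.5, 0], [0.4, 0, 0, 3.5, 0], [0.4, 0, 0, 5.3, 0], [0.4, 0, 0, 6.3, 0], [0.4, 0, 0, 6.6, 0], [0.4, 0, 0, 6.6, 0], [0.5, 0, 0, 6.6, 0], [0.7, 0, 0, 6.6, 0]],
], grip_force=40)

```text
time_s: 18.93
tcp_pos: [0.5274, -0.2336, 0.0378]
tool_rot: [[1.0, 0.001, 0.002], [0.001, -1.0, 0.002], [0.002, -0.002, -1.0]]
contact_force: [-4.8, 27.2, 12.8]
gripper_width: 0.0323
```

>>> jog_arm([
  [[1, 0, 0, 0, 0], [1, 0, 0, 0, 0], [1, 0, 0, 0, 0]],
])

```text
time_s: 19.18
tcp_pos: [0.5275, -0.2331, 0.0381]
tool_rot: [[1.0, 0.002, 0.002], [0.002, -1.0, 0.002], [0.002, -0.002, -1.0]]
contact_force: [-2.1, 7.3, 6.5]
gripper_width: 0.0312
```

Target is about (.544, .101).

>>> jog_arm([
  [[1, 0, 0, -1, 0], [1, 0, 0, -3, 0], [1, 0, 0, -6, 0], [1, 0, 0, -9, 0], [1, 0, -3, -12, 0], [1, 0, -6, -13, 0], [1, 0, -10, -13, 0], [1, 0, -14, -13, 0]],
])

```text
time_s: 19.85
tcp_pos: [0.5271, -0.0951, 0.1691]
tool_rot: [[1.0, -0.003, 0.004], [-0.003, -1.0, -0.002], [0.004, 0.002, -1.0]]
contact_force: [0.6, 1.4, -1.7]
gripper_width: 0.0312
```

>>> jog_arm([
  [[1, 1, -4, 0, 0.02], [1, 1.6, -8, 0, 0.02], [1, 1.6, -12, 0, 0.02], [1, 1.6, -16, 0, 0.02], [1, 1.6, -18.5, 0, 0.02], [1, 1.6, -19.5, 2, 0.02], [1, 1.6, -19.5, 4, 0.02], [1, 1.6, -19.5, 4, 0.02]],
])

```text
time_s: 20.52
tcp_pos: [0.5404, 0.1001, 0.124]
tool_rot: [[1.0, -0.018, -0.004], [-0.018, -1.0, -0.001], [-0.004, 0.001, -1.0]]
contact_force: [-0.9, -1.5, -2.7]
gripper_width: 0.0313
```

```bash
python3 look.py w10
```

```text
[0.54127447 0.09919978 0.12559978] [ 0.99979772 -0.01990114 -0.00290812] 0.030945073514142857 [-0.66975483 -0.41450123 -1.38475822]
blue 87 199 [[0.55, 0.2929], [0.5531, 0.2823]]
blue 166 202 [[0.5456, 0.2283], [0.549, 0.2212]]
blue 241 206 [[0.541, 0.1667], [0.5446, 0.163]]
blue 321 257 [[0.4935, 0.1008], [0.4997, 0.1007]]
```

View pics/w10.png

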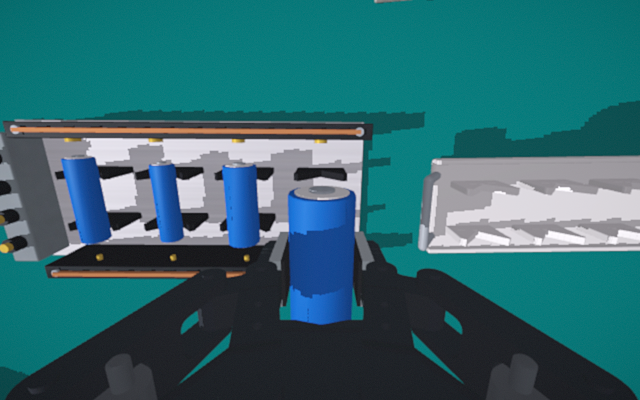

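Bay 4's saddle (295–347) is centred under the held cell. Lowering.

>>> jog_arm([
  [[1, 0, 0, 1, 0], [1, 0, 0, 3, 0], [1, 0, 0, 5, 0], [1, 0, 0, 6.8, 0], [1, 0, 0, 7.6, 0], [1, 0, 0, 8, 0], [1, 0, 0, 8.0, 0], [1, 0, 0, 8.0, 0]],
])

```text
time_s: 21.23
tcp_pos: [0.5433, 0.0997, 0.0475]
tool_rot: [[1.0, -0.021, 0.002], [-0.021, -1.0, 0.0], [0.002, -0.0, -1.0]]
contact_force: [0.0, -0.1, -1.3]
gripper_width: 0.0314
```

>>> jog_arm([
  [[1, 0, 0, 0.4, 0], [1, 0, 0, 0.7, 0], [1, 0, 0, 0.9, 0], [1, 0, 0, 0.95, 0], [1, 0, 0, 0.95, 0]],
])

```text
time_s: 21.65
tcp_pos: [0.5433, 0.1008, 0.0381]
tool_rot: [[1.0, -0.019, 0.002], [-0.019, -1.0, 0.001], [0.002, -0.001, -1.0]]
contact_force: [-0.8, 2.5, 5.4]
gripper_width: 0.031
```

Seated (5.4 N up at the expected height). Releasing and backing off for a final look.

>>> jog_arm([
  [[0.6, 0, 0, 0, 0], [0.45, 0, 0, 0, 0], [0.4, 0, 0, 0, 0], [0.4, 0, 0, 0, 0], [0.4, 0, 0, -2, 0], [0.4, 0, 0, -5, 0], [0.4, 0, 0, -9, 0], [0.4, 0, 0, -12, 0]],
])

```text
time_s: 22.32
tcp_pos: [0.5425, 0.0999, 0.1592]
tool_rot: [[1.0, -0.02, 0.001], [-0.02, -1.0, 0.0], [0.001, -0.0, -1.0]]
contact_force: [0.4, -0.4, 0.1]
gripper_width: 0.0512
```

>>> jog_arm([
  [[0.4, -4, -4, 0, 0], [0.4, -6, -8, -3, 0], [0.4, -7, -10, -4, 0], [0.4, -7, -10, -4, 0], [0.4, -7, -10, -4, 0]],
])

```text
time_s: 22.73
tcp_pos: [0.4733, 0.2053, 0.1989]
tool_rot: [[1.0, -0.014, 0.003], [-0.014, -1.0, 0.002], [0.003, -0.002, -1.0]]
contact_force: [-0.2, -1.0, 0.1]
gripper_width: 0.0513
```

Run:
```python
from h import *
p=robot.camera_params("wrist");im=robot.grab_frame("wrist");print(robot.sense()["tcp_pos"])
m,cs=blue(im)
D=(.0212,.0184,.0262,.0324);B=[(.547,.293),(.546,.229),(.544,.165),(.543,.101)]
for c,d,b in zip(sorted([c for c in cs if cv2.contourArea(c)>250],key=lambda c:c[0,0,0]),D,B):
    z=.024+.707*d+d/4
    P=np.array([ray(p,q[0],z) for q in c]);(x,y),(w,h),t=cv2.minAreaRect((P[:,:2]*1000).astype(np.float32))
    print(np.round([x,y,w,h,t],1),"off bay mm",np.round([x-b[0]*1e3,y-b[1]*1e3],1))
cv2.imwrite("pics/w11.png",im[:,:,::-1])
```

```text
[0.47412973 0.2026712  0.19767207]
[549.  291.7  22.9  68.6  89.2] off bay mm [ 2.  -1.3]
[545.5 228.5  19.1  63.7  88.9] off bay mm [-0.5 -0.5]
[543.6 165.9  26.6  64.2  88.2] off bay mm [-0.4  0.9]
[543.3 103.9  33.4  70.   89.2] off bay mm [0.3 2.9]
```

View pics/w11.png

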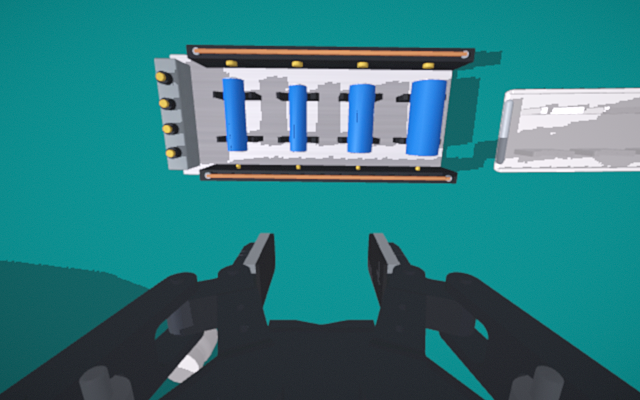

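All four cells lie in their bays, at columns 235, 298, 361 and 426. Measured offsets are 3 mm or less, and the gripper is clear.

```bash
python3 -c "
from bench import robot
print(robot.hand_in(),robot.sense()['time_s'])"
```

```text
the job is handed in; nothing more can be done
the job is handed in; nothing more can be done
```

I moved all four cells, in tray order from the handle: cell_21 to bay 1, cell_18 to bay 2, cell_26 to bay 3 and cell_32 to bay 4. Each was gripped across its middle, lowered until the wrist felt contact of 5–8 N at its seated height, then released. The job was handed in at about 23 s on the robot's clock.

**Last check (wrist camera):** all four rest in both saddles with the gripper clear.
- **Position:** measured offsets from the bay middles are at most 2 mm along and 2.9 mm across. The largest is cell_32.
- **Direction:** the axes are within about 0.03 rad of world x (the bays' axes are about 0.02 rad off it). The button ends point away from the robot, because no cell was turned round.

No check failed or disagreed. I took only one final picture, so rest was not confirmed over time, and the hand-in reported no verdict. Two calls used more force than the rest: closing on cell_32 briefly showed 27 N sideways at the wrist, which fell to 7 N once the grip settled.

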